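Right the upturned dish and run it on the decorating turntable

TASK

One of the three small square dishes lies upside down: turn it the right way up and stand it in the middle of the decorating turntable, setting it down gently at every step rather than dropping it or letting it topple. Then flick the turntable round by its finger peg so that it runs freely by itself, and see it through at least one whole turn altogether, the dish staying in the middle, clear of the scraper; leave alone the scraper, the other dishes, the jam jar, the blue pot and the biscuit cutter.

Things in the scene. Friction and masses are not known exactly. Their poses are not given: they have to be found in the camera images.
- dish_center (a point): Centre of the dish that starts upside down: square white stoneware, 60 x 60 mm, 36 mm high, about 180 g, walls 6 mm, open on its +z side. The point is half-way up (18 mm from rim and foot); x and y are square to the side walls, z points out of the mouth (down at the start). It stands stably on any of its four flat sides (centre then 30 mm up).
- spare_a_center (a point): Centre (18 mm up) of another dish of the same shape, the right way up; a bystander.
- spare_b_center (a point): Centre (18 mm up) of a third dish of the same shape, the right way up; a bystander.
- dish: The dish that starts upside down, same origin and axes as dish_center. Its underside (-z) has a round foot 46 mm across and 3 mm high with an unglazed brown edge and spot, which shows on top while the dish is upside down.
- turntable: The decorating turntable: fixed aluminium base carrying a round white platter 220 mm across and the scraper. Origin on the worktop below the platter's axis, z up; +x points from the axis to the scraper.
- platter_top (a point): Centre of the platter, on top of its round black rubber pad (88 mm across, 2 mm thick): 52 mm above the worktop; the white platter around it is at 50 mm. Turns with the platter.
- peg (a point): The steel finger peg near the platter's rim: 12 mm diameter, standing 24 mm up from the platter (top at 74 mm above the worktop), 97 mm from the axis; the point is half-way up. Turns with the platter; starts roughly opposite the scraper.
- platter (a joint): Total turn of the platter in rad, counter-clockwise from above positive, counts on over many turns; starts within 0.5 of 0. It runs on a light bearing: pushed off at 3 rad/s it coasts about a whole turn or more.
- scraper: The fixed steel side scraper, same origin and axes as the turntable: a post 12 mm thick at 135 mm from the axis along +x, a level arm 10 mm wide from there inwards (underside 86 mm, top 94 mm above the worktop), and a blade at its inner end. The peg passes under the arm and outside the blade.
- jam_jar: Jam jar, 68 mm diameter, 85 mm high, a bystander beyond the work; origin under its middle.
- sugar_pot: Blue pot, 72 mm diameter, 70 mm high, a bystander; origin under its middle.
- cutter: Steel ring-shaped biscuit cutter, 64 mm diameter, 22 mm high, a bystander; origin under its middle.
- scraper_blade (a point): Middle of the inner face of the scraper's flat blade, 58 mm from the axis: 26 mm wide, 4 mm thick, hanging from 90 down to 56 mm above the worktop.
Things that resemble listed ones, but are neither listed nor needed, are in the scene too. Leave any black or yellow look-alike of the dish alone.

How it is judged:
By the outcome, as a careful person would: the job done as asked, in the order asked, and still so for the second after the job is handed in, with the robot touching nothing.
It also fails if it takes over 72 s, if anything falls off the work surface, if the arm or the gripper's body presses on something with over 40 N, if the wrist force passes 120 N, or if a joint passes its speed limit or range.

ROBOT

A 6-joint arm with a two-finger parallel gripper is mounted at the origin on the work surface. World frame = base frame: x ahead of the robot, y to its left, z up, the work surface at z = 0. Lengths are in m, angles in rad, forces in N, time in s.
With the tool pointing down it reaches from about 0.25 to 0.725 m from the base axis. Payload 4 kg.
Tool frame: the origin (TCP) lies midway between the tips of the shut fingers; the grasp point (between the pads) lies 19 mm behind it; y points along the fingers, x is the direction in which the jaws open and shut, and the axes are right-handed (so a half turn about y gives the same grasp; the last joint's range is limited). The gripper opens to 85 mm and grips with 20 to 120 N. Pads are 22 mm wide; open, the fingers measure 114 mm over their backs; the gripper's body (76 mm by 85 mm) begins 54 mm behind the grasp point. The pads swing forward as they close: fully open they stand 13 mm farther back than shut.
Start: joints at [1.186, 0.241, 0.005, 1.335, 0, 1.571], TCP at [0.188, 0.463, 0.231] pointing down, gripper open.
Joint ranges: [-2.72, 2.72], [-1.05, 1.87], [-1.09, 1.28], [-1.99, 2.15], [-1.42, 1.44], [-3.14, 3.14]. Speed limits (rad/s): [2.79, 2.79, 3.14, 3.14, 3.14, 3.14].

INTERFACE

Orientations are given as a unit quaternion [x, y, z, w].
In Python, from workcell import bot gives the robot as it stands. The module is installed in compiled form; this text tells all that it offers.
- The arm moves only by the shell command python3 -m inch 'ROWS'. ROWS is text: rows parted by semicolons, each of 7 numbers parted by spaces: the turn, a rotation vector about the tool's x, y, z in degrees, then the shift along the tool's x, y, z in mm, then the closure, from 0 (fully open) to 1 (shut). In form: ax ay az dx dy dz fingers; .... A call has 1 to 12 rows; each row shifts and turns the commanded pose from where the row before left it, along the tool's axes as they then stand; what a row does not reach is not made up. A row lasts 1/8 s, in which the tool goes at most 62.5 mm and 10.7 degrees, less where a joint would pass 70% of its speed; a pose out of reach is approached as far as the arm can. A call with a gripper value outside its range is refused whole. The fingers move at their own pace and stop on an object; the grip force is fixed at half the most. Time passes only in rows, so rows that do not move let the fingers close. It gives the time, the measured TCP pose, the force and the opening at its end, in the units of the state.
- bot.get_obs(): the state, without advancing time (a new reading comes with each control period).
- bot.camera(name): name is "side" or "top" or "wrist"; returns a dict with "color" (420x560x3 uint8, blue, green, red), "fx", "fy", "cx", "cy" (pixels), "extrinsics" (4x4, takes a point from world to camera coordinates). Camera axes: x right, y up, looking along -z (the intrinsics and any distortion apply to the point x, -y, -z); pixel columns grow to the right and rows downward; lengths in m; the calibration is good to about 2 mm. A picture is of the moment at which its call begins. There is no depth.
- bot.job_done(): hands the job in, once; it reports no verdict.
Trained networks look in the newest picture that a camera, given by its name, has taken for a name from the list of things; names that differ only in an ending like _2 or _b are one class to them, and where a whole thing is asked for, a point or a joint stands for the part that bears it (a point fixed in the world has none). Each returns a list of dicts, best first, with "conf" (0 to 1); they miss things now and then, are a little off and sometimes report something else, mostly with a low value. They report only what shows in the picture. A call takes as long as a camera call. They do not tell look-alikes from the thing itself.
- bot.look_for(name, camera): "extent" ([left, top, right, bottom] in pixels, round what is visible of it).
- bot.cut_out(name, camera): "region" (420x560 bool, what is visible of it) and "extent" ([left, top, right, bottom] in pixels, round what is visible of it).
- bot.spot_point(name, camera): "point" ([column, row] in pixels: a listed point, or the origin of a listed thing).
The state is a dict: "clock": time; "joint_pos": joint angles; "joint_vel": joint speeds; "tau": joint torques, N m; "eef_pos": TCP position; "tool_rot": TCP orientation; "ft_force": force on the tool from outside, world axes, zero at the start; "ft_torque": the same for the moment, N m; "grip_width": finger opening in m.
Only numpy, scipy, OpenCV 4.12 (cv2) and the standard library are available. Lean on these libraries where they do the work, as an engineer would, in place of code of your own. Each camera call takes 0.05 s, during which the arm holds its last target.

## Working session

There is one attempt and no reset: what is moved stays moved. The work goes in short steps, Python scripts to look and compute and a shell command to move; the robot and the scene stay as the last step left them, time stands still between calls to the robot, and variables do not carry over. Pictures are saved under pics/ and viewed, and the job is handed in when it is done.

```bash
mkdir -p pics
cat > h.py <<'E'
import numpy as np,cv2
from workcell import bot
from scipy.spatial.transform import Rotation as R
def snap(n,f=None):
    c=bot.camera(n)
    if f: cv2.imwrite('pics/'+f,c['color'])
    return c
def proj(c,P):
    P=np.atleast_2d(P);E=np.array(c['extrinsics']);q=P@E[:3,:3].T+E[:3,3]
    return np.c_[c['fx']*q[:,0]/-q[:,2]+c['cx'],c['fy']*-q[:,1]/-q[:,2]+c['cy']]
def ray(c,px,z):
    E=np.array(c['extrinsics']);d=np.array([(px[0]-c['cx'])/c['fx'],-(px[1]-c['cy'])/c['fy'],-1.])
    o=-E[:3,:3].T@E[:3,3];d=E[:3,:3].T@d
    return o+d*(z-o[2])/d[2]
E
python3 - <<'E'
from h import *
o=bot.get_obs();print({k:np.round(v,3) for k,v in o.items()})
for n in ['side','top','wrist']:
    c=snap(n,n+'0.png');print(n,{k:v for k,v in c.items() if k!='color' and k!='extrinsics'});print(np.round(c['extrinsics'],3))
    for t in ['dish_center','spare_a_center','platter_top','peg','scraper_blade','jam_jar','sugar_pot','cutter','turntable']:
        for r in bot.spot_point(t,n)[:4]: print(t,np.round(r['point']),round(r['conf'],2))
E
```

```text
{'clock': np.float64(0.0), 'joint_pos': array([ 1.186,  0.241,  0.004,  1.335, -0.   ,  1.571]), 'joint_vel': array([ 0.001, -0.001,  0.   ,  0.002, -0.   ,  0.001]), 'tau': array([-1.0000e-03, -3.7232e+01,  2.5241e+01,  1.7000e-02,  0.0000e+00,
       -0.0000e+00]), 'eef_pos': array([0.187, 0.463, 0.23 ]), 'tool_rot': array([ 0.587,  0.395, -0.396, -0.586]), 'ft_force': array([ 0.376, -0.242, -0.361]), 'ft_torque': array([-0.004,  0.003, -0.009]), 'grip_width': np.float64(0.086)}
side {'fx': 406.81561941512194, 'fy': 406.81561941512194, 'cx': 277.3271583029588, 'cy': 206.07422056541168}
[[ 0.731 -0.682  0.005 -0.449]
 [ 0.497  0.537  0.682 -0.301]
 [-0.468 -0.496  0.732 -0.814]
 [ 0.     0.     0.     1.   ]]
dish_center [241. 327.] 0.91
dish_center [144. 211.] 0.9
dish_center [271. 203.] 0.74
dish_center [187. 171.] 0.71
spare_a_center [348. 312.] 0.57
platter_top [210. 159.] 0.82
peg [185. 175.] 0.77
scraper_blade [212. 139.] 0.76
scraper_blade [368. 250.] 0.28
jam_jar [324. 179.] 0.74
sugar_pot [353. 200.] 0.88
cutter [368. 247.] 0.58
turntable [208. 168.] 0.75
turntable [348. 31
[... 189 characters left out ...]
 0.002  0.982 -0.879]
 [ 0.     0.     0.     1.   ]]
dish_center [365. 317.] 0.75
dish_center [265. 193.] 0.66
dish_center [285. 263.] 0.64
dish_center [173. 314.] 0.59
spare_a_center [314. 182.] 0.75
spare_a_center [422. 233.] 0.58
platter_top [160. 208.] 0.83
peg [172. 249.] 0.82
peg [288. 263.] 0.69
scraper_blade [143. 187.] 0.54
scraper_blade [290. 260.] 0.5
jam_jar [272. 122.] 0.92
sugar_pot [319. 116.] 0.69
cutter [374. 156.] 0.81
turntable [169. 212.] 0.6
wrist {'fx': 352.0366990403026, 'fy': 352.0366990403026, 'cx': 280.6205155004876, 'cy': 210.45207779829352}
[[ 0.376  0.927  0.001 -0.5  ]
 [-0.876  0.356 -0.325  0.04 ]
 [-0.301  0.122  0.946 -0.381]
 [ 0.     0.     0.     1.   ]]
```

View pics/side0.png

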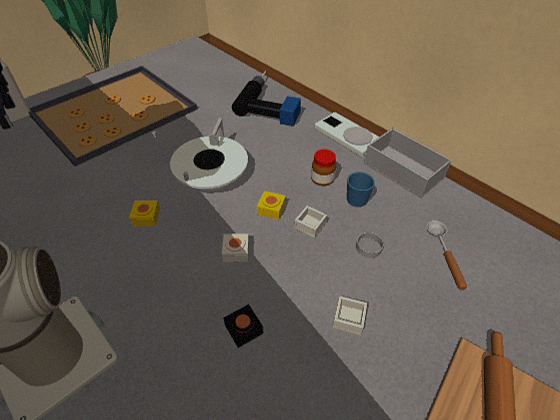

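View pics/top0.png

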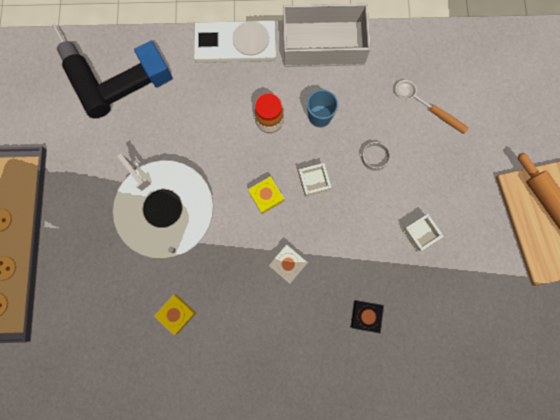

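View pics/wrist0.png

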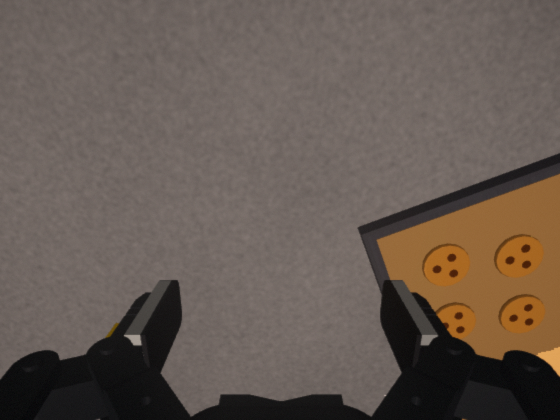

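Run:
```python
from h import *
T=snap('top');S=snap('side')
def crop(c,x0,y0,x1,y1,f,s=6):
    cv2.imwrite('pics/'+f,cv2.resize(c['color'][y0:y1,x0:x1],None,fx=s,fy=s,interpolation=cv2.INTER_CUBIC))
crop(T,258,235,318,290,'td.png',10); crop(S,205,220,265,275,'sd.png',10)
crop(T,100,135,225,265,'tt.png',4.5); crop(S,160,110,260,195,'st.png',7)
```

```text
(no output)
```

View pics/td.png

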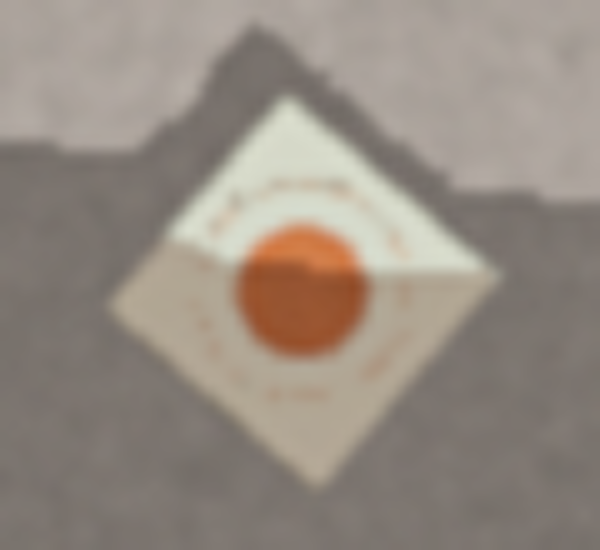

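View pics/tt.png

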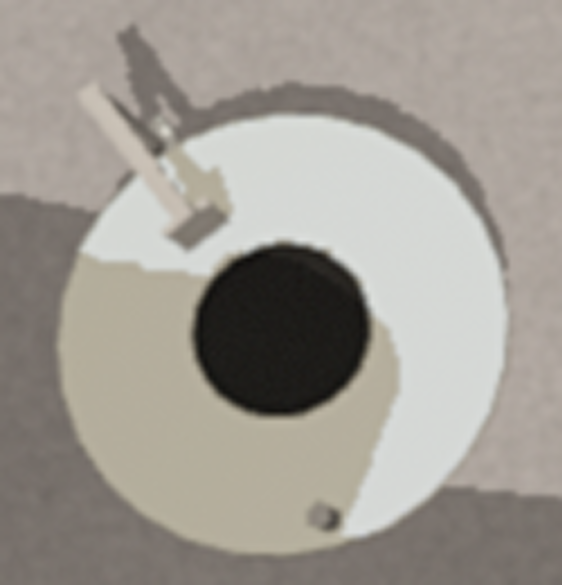

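View pics/sd.png

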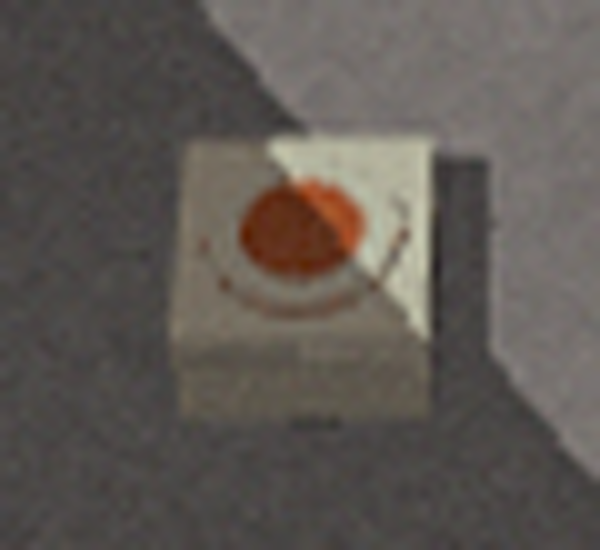

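View pics/st.png

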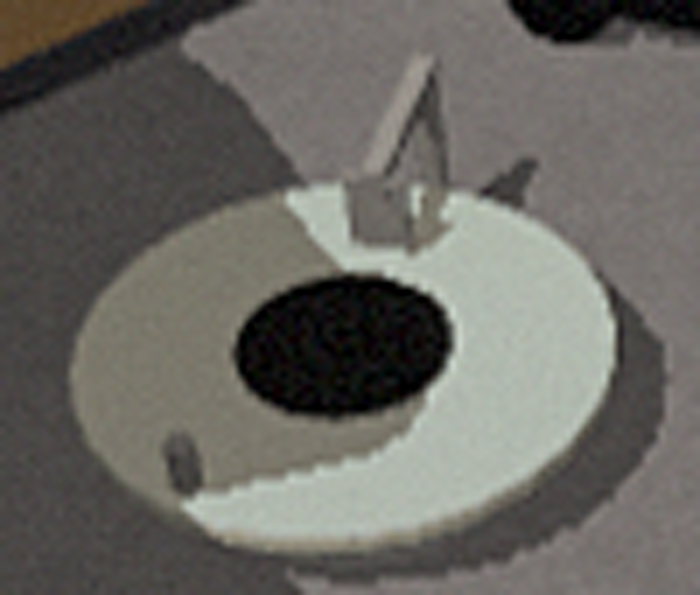

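Run:
```python
from h import *
T=snap('top');S=snap('side')
for c,ps in ((T,[(286.8,244.6),(308.2,262.3),(289.8,283.8),(268.6,265.7)]),(S,[(223.5,234),(248.7,233.8),(247.8,254.5),(222.2,255)])):
    E=np.array(c['extrinsics']);print('cam',-E[:3,:3].T@E[:3,3])
    w=np.array([ray(c,p,0.033)[:2] for p in ps]);print(w.round(4),w.mean(0).round(4))
    d=np.roll(w,-1,0)-w;print(np.hypot(*d.T).round(4),(np.degrees(np.arctan2(d[:,1],d[:,0]))%90).round(1))
# platter
for c,n in ((T,'top'),(S,'side')):
    hsv=c['color'].astype(int).max(2)
    for t,z in (('platter_top',.052),('peg',.062),('scraper_blade',.073),('turntable',0)):
        print(n,t,[(ray(c,r['point'],z)[:2].round(4),round(r['conf'],2)) for r in bot.spot_point(t,n)[:1]])
    # pad centroid by dark threshold
    m=(hsv<45).astype(np.uint8)
    k,l,st,ce=cv2.connectedComponentsWithStats(m)
    for i in range(1,k):
        if 200<st[i,4]<3000: print('dark',st[i],ce[i].round(1),ray(c,ce[i],.052)[:2].round(4))
pts=[('spare_a_center',.018),('spare_b_center',.018),('jam_jar',0),('sugar_pot',0),('cutter',0)]
for t,z in pts: print(t,[ray(T,r['point'],z)[:2].round(3) for r in bot.spot_point(t,'top')[:3]])
print([ray(T,p,.018)[:2].round(3) for p in [(174,315),(266,194),(368,317),(315,179),(424,232)]])
print('dish pts',[ray(T,r['point'],.018)[:2].round(4) for r in bot.spot_point('dish_center','top')])
```

```text
cam [ 0.37055645 -0.03376016  0.96674836]
[[ 0.4741 -0.0455]
 [ 0.4342 -0.0911]
 [ 0.389  -0.0497]
 [ 0.4289 -0.0046]] [ 0.4316 -0.0477]
[0.0606 0.0614 0.0603 0.0609] [48.9 47.6 48.5 47.9]
cam [ 0.09727403 -0.54819247  0.80248673]
[[ 0.43   -0.0053]
 [ 0.4752 -0.0464]
 [ 0.4337 -0.0923]
 [ 0.3891 -0.053 ]] [ 0.432  -0.0493]
[0.0611 0.0619 0.0594 0.0627] [47.8 47.8 48.6 49.4]
top platter_top [(array([0.5633, 0.2275]), 0.61)]
top peg [(array([0.4676, 0.201 ]), 0.93)]
top scraper_blade [(array([0.6061, 0.2645]), 0.58)]
top turntable [(array([0.5596, 0.222 ]), 0.6)]
dark [199  33  18  13 222] [207.7  39.3] [0.965  0.1299]
dark [  63   54   88   64 2477] [100.9  84.9] [0.8545 0.377 ]
dark [ 25 149  20 192 702] [ 34.8 251.1] [0.4708 0.4974]
dark [ 144  190   37   37 1081] [162. 208.] [0.559  0.2262]
dark [351 301  32  32 541] [366.2 316. ] [ 0.3186 -0.207 ]
side platter_top [(array([0.551 , 0.2223]), 0.88)]
side peg [(array([0.4678, 0.2103]), 0.91)]
side scraper_blade [(array([0.604, 0.273]), 0.7)]
side turntable [(array([0.5672, 0.242 ]), 0.81)]
dark [ 56   0  26  50 206] [65.4 19.9] [0.6
[... 170 characters left out ...]
101.7] [0.8426 0.3586]
dark [194 150  30  20 466] [208.4 159. ] [0.5581 0.2255]
dark [ 37 250  24  56 850] [ 48.1 277.2] [0.0699 0.1436]
dark [223 304  41  44 878] [243.3 326.2] [ 0.3063 -0.2309]
dark [  0 311  53  42 300] [ 28.9 335.4] [-0.0107  0.0372]
spare_a_center [array([ 0.496, -0.349])]
spare_b_center [array([ 0.619, -0.114])]
jam_jar [array([ 0.778, -0.018])]
sugar_pot [array([ 0.794, -0.138])]
cutter [array([ 0.676, -0.259]), array([0.561, 0.223])]
[array([0.329, 0.203]), array([ 0.593, -0.001]), array([ 0.314, -0.217]), array([ 0.626, -0.114]), array([ 0.497, -0.354])]
dish pts [array([0.3307, 0.2064]), array([ 0.4382, -0.0449]), array([0.5949, 0.0046]), array([ 0.3154, -0.2058])]
```

```bash
cat >> h.py <<'E'
def pose():
    o=bot.get_obs();return np.array(o['eef_pos']),R.from_quat(o['tool_rot']),o
def Rt(jaw_deg,tilt_deg):
    # x=jaw at azimuth; approach = down tilted by +tilt toward az jaw+90
    a=np.radians(jaw_deg);t=np.radians(tilt_deg)
    x=np.array([np.cos(a),np.sin(a),0]);L=np.array([-np.sin(a),np.cos(a),0])
    y=-np.array([0,0,1])*np.cos(t)+L*np.sin(t)
    return R.from_matrix(np.c_[x,y,np.cross(x,y)])
def plan(Rg,padpos,back=25,nrot=None):
    """pad centre position target -> rotation rows then shift (tool axes after rotation)"""
    p,r,o=pose();d=(r.inv()*Rg).as_rotvec(degrees=True)
    tcp=np.array(padpos)+back/1000*Rg.as_matrix()[:,1]
    n=int(np.ceil(np.linalg.norm(d)/10.4))
    print('rotvec tot',d.round(1),'n',n,'per row',(d/max(n,1)).round(2))
    print('tcp goal',tcp.round(4),'shift after rot, tool mm',(Rg.inv().apply(tcp-p)*1000).round(1),'  shift in CURRENT axes',(r.inv().apply(tcp-p)*1000).round(1))
def st():
    p,r,o=pose();m=r.as_matrix()
    print('t',round(float(o['clock']),2),'tcp',p.round(4),'jaw az',np.degrees(np.arctan2(m[1,0],m[0,0])).round(1),'appr',m[:,1].round(3),'x',m[:,0].round(3),'j',np.round(o['joint_pos'],2),'F',np.round(o['ft_force'],1),'w',round(float(o['grip_width']),4))
E
python3 - <<'E'
from h import *
st()
for ja in (-41.6,138.4):
  plan(Rt(ja,45 if ja<0 else -45),(0.432,-0.0485,0.13))
T=snap('top')
a=ray(T,(120,155),.094);b=ray(T,(142,187),.09);print(a,b)
for p in (a,b): print(np.hypot(p[0]-.5585,p[1]-.226),np.degrees(np.arctan2(p[1]-.226,p[0]-.5585)))
E
```

```text
t 2.4 tcp [0.1877 0.4635 0.2313] jaw az 68.0 appr [ 0.  0. -1.] x [0.375 0.927 0.   ] j [ 1.19  0.24  0.01  1.34 -0.    1.57] F [-0.8  0.8  0. ] w 0.0854
rotvec tot [ 30.2 103.1 -42.7] n 12 per row [ 2.51  8.59 -3.56]
tcp goal [ 0.4437 -0.0353  0.1123] shift after rot, tool mm [ 522.6  -59.4 -227.7]   shift in CURRENT axes [-366.2  119.  -424.5]
rotvec tot [-39.1 -66.6 -27.6] n 8 per row [-4.88 -8.33 -3.45]
tcp goal [ 0.4437 -0.0353  0.1123] shift after rot, tool mm [-522.6  -59.4  227.7]   shift in CURRENT axes [-366.2  119.  -424.5]
[0.6684873  0.30786163 0.094     ] [0.59765622 0.25926993 0.09      ]
0.13710773732873344 36.65966782656404
0.051381879765459534 40.35361714554452
```

```bash
python3 -m inch '0 0 0 -36 0 -42 0;0 0 0 -36 0 -42 0;0 0 0 -36 0 -42 0;0 0 0 -36 0 -42 0;0 0 0 -36 0 -42 0;0 0 0 -36 0 -42 0;0 0 0 -36 0 -42 0;0 0 0 -36 0 -42 0;0 0 0 -36 0 -42 0;0 0 0 -36 0 -42 0'; python3 -m inch '2.5 8.6 -3.6 0 0 0 0;2.5 8.6 -3.6 0 0 0 0;2.5 8.6 -3.6 0 0 0 0;2.5 8.6 -3.6 0 0 0 0;2.5 8.6 -3.6 0 0 0 0;2.5 8.6 -3.6 0 0 0 0;2.5 8.6 -3.6 0 0 0 0;2.5 8.6 -3.6 0 0 0 0;2.5 8.6 -3.6 0 0 0 0;2.5 8.6 -3.6 0 0 0 0;2.5 8.6 -3.6 0 0 0 0;2.5 8.6 -3.6 0 0 0 0'
python3 - <<'E'
from h import *
st()
plan(Rt(-41.6,45),(0.432,-0.0485,0.10))
E
```

```text
clock: 3.7
eef_pos: [0.4426, -0.0297, 0.2316]
tool_rot: [0.587, 0.395, -0.395, -0.586]
ft_force: [0.9, 0.5, 0.3]
grip_width: 0.0852
clock: 5.2
eef_pos: [0.4419, -0.0282, 0.2313]
tool_rot: [-0.355, 0.136, -0.333, 0.863]
ft_force: [0.3, 0.2, 0.5]
grip_width: 0.0856
t 5.2 tcp [ 0.4419 -0.0282  0.2313] jaw az -42.2 appr [ 0.479  0.526 -0.703] x [ 0.741 -0.672  0.002] j [-0.56 -0.02 -0.54  0.87  0.78  1.81] F [0.3 0.2 0.5] w 0.0856
rotvec tot [-0.3 -0.3  0.5] n 1 per row [-0.33 -0.33  0.51]
tcp goal [ 0.4437 -0.0353  0.0823] shift after rot, tool mm [   6.1  102.5 -108.2]   shift in CURRENT axes [   5.8  101.9 -108.7]
```

```bash
python3 -m inch '-0.3 -0.3 0.5 6 30 -30 0;0 0 0 0 40 -42 0;0 0 0 0 40 -42 0;0 0 0 0 10 -12 0;0 0 0 0 0 0 0'
python3 - <<'E'
from h import *
st()
plan(Rt(-41.6,45),(0.432,-0.0485,0.026))
S=snap('side','s1.png');snap('wrist','w1.png');snap('top','t1.png')
E
```

```text
clock: 5.82
eef_pos: [0.443, -0.0349, 0.0561]
tool_rot: [-0.358, 0.136, -0.326, 0.864]
ft_force: [-0.9, -0.3, 0.2]
grip_width: 0.0853
t 5.83 tcp [ 0.443  -0.0349  0.0561] jaw az -41.3 appr [ 0.465  0.531 -0.708] x [ 0.751 -0.66  -0.002] j [-0.58  0.31 -0.76  0.36  0.77  1.77] F [-0.9 -0.3  0.2] w 0.0853
rotvec tot [ 0.1  0.1 -0.3] n 1 per row [ 0.09  0.12 -0.26]
tcp goal [ 0.4437 -0.0353  0.0083] shift after rot, tool mm [  0.8  33.9 -33.7]   shift in CURRENT axes [  0.9  34.  -33.6]
```

View pics/s1.png

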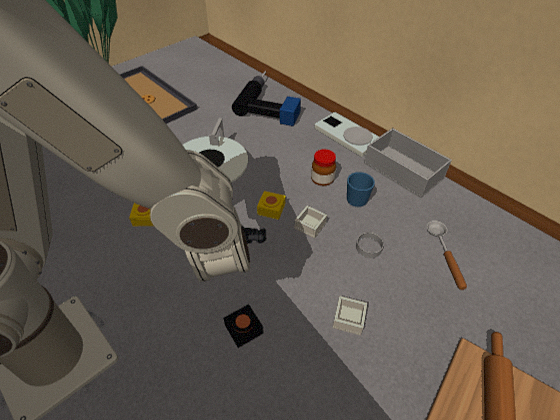

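View pics/w1.png

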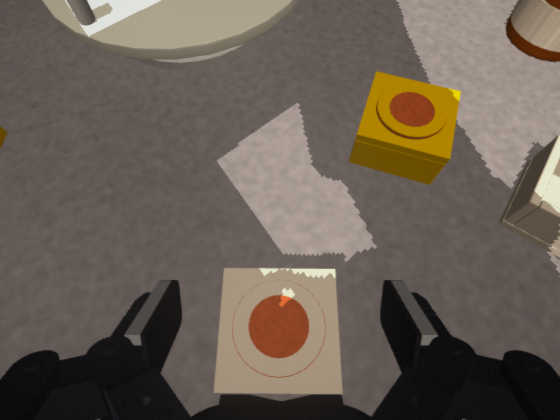

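```bash
python3 -m inch '0 0 0 1 12 -12 0;0 0 0 0 12 -12 0;0 0 0 0 6 -6 0;0 0 0 0 4 -4 0;0 0 0 0 0 0 0;0 0 0 0 0 0 0.2;0 0 0 0 0 0 1;0 0 0 0 0 0 1;0 0 0 0 0 0 1;0 0 0 0 0 0 1;0 0 0 0 0 0 1'
python3 - <<'E'
from h import *
st()
E
```

```text
clock: 7.35
eef_pos: [0.4448, -0.036, 0.01]
tool_rot: [-0.358, 0.134, -0.326, 0.864]
ft_force: [-3.3, -0.7, 6.3]
grip_width: 0.059
t 7.35 tcp [ 0.4448 -0.036   0.01  ] jaw az -41.3 appr [ 0.468  0.53  -0.707] x [ 0.751 -0.66   0.002] j [-0.58  0.43 -0.79  0.21  0.77  1.77] F [-3.3 -0.7  6.3] w 0.059
```

```bash
python3 -m inch '0 0 0 0 -4 4 1;0 0 0 0 -10 10 1;0 0 0 0 -20 20 1;0 0 0 0 -30 30 1;0 0 0 0 -16 16 1;0 0 0 0 0 0 1'
python3 - <<'E'
from h import *
st()
snap('side','s2.png');snap('wrist','w2.png')
for ja in (-6.4,-20): plan(Rt(ja,-45),(0.42,-0.05,0.08))
E
```

```text
clock: 8.1
eef_pos: [0.4455, -0.0367, 0.1239]
tool_rot: [-0.36, 0.132, -0.327, 0.864]
ft_force: [-0.3, -0.5, -2.1]
grip_width: 0.0591
t 8.1 tcp [ 0.4455 -0.0367  0.1239] jaw az -41.3 appr [ 0.47   0.527 -0.708] x [ 0.751 -0.66   0.007] j [-0.58  0.17 -0.68  0.57  0.77  1.77] F [-0.3 -0.5 -2.1] w 0.0591
rotvec tot [-86.8 -38.7   0.1] n 10 per row [-8.68 -3.87  0.01]
tcp goal [ 0.418  -0.0676  0.0623] shift after rot, tool mm [-22.3  66.4  17.6]   shift in CURRENT axes [  1.4  13.1 -71. ]
rotvec tot [-88.7 -23.7   0.1] n 9 per row [-9.86 -2.63  0.01]
tcp goal [ 0.414  -0.0666  0.0623] shift after rot, tool mm [-17.7  69.8  14.2]   shift in CURRENT axes [ -2.3  11.7 -72.4]
```

View pics/w2.png

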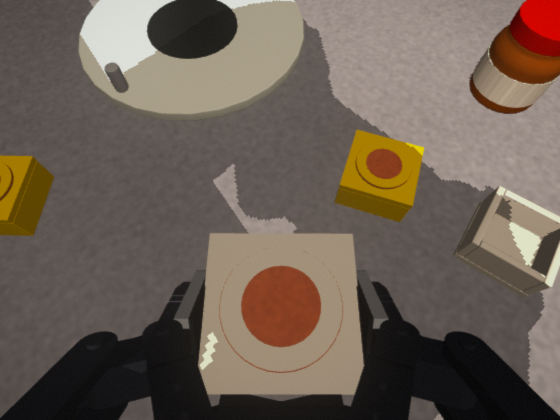

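```bash
python3 -m inch '-8.7 -3.9 0 0 0 0 1;-8.7 -3.9 0 0 0 0 1;-8.7 -3.9 0 0 0 0 1;-8.7 -3.9 0 0 0 0 1;-8.7 -3.9 0 0 0 0 1;-8.7 -3.9 0 0 0 0 1;-8.7 -3.9 0 0 0 0 1;-8.7 -3.9 0 0 0 0 1;-8.7 -3.9 0 0 0 0 1;-8.7 -3.9 0 0 0 0 1;0 0 0 0 0 0 1'
python3 - <<'E'
from h import *
st()
plan(Rt(-6.4,-45),(0.42,-0.05,0.0),back=0)
snap('side','s3.png');snap('wrist','w3.png')
E
```

```text
clock: 9.57
eef_pos: [0.4431, -0.0345, 0.1181]
tool_rot: [0.924, -0.05, 0.016, -0.38]
ft_force: [-0.4, -0.0, -2.3]
grip_width: 0.0593
t 9.57 tcp [ 0.4431 -0.0345  0.1181] jaw az -6.0 appr [-0.08  -0.707 -0.703] x [ 0.995 -0.104 -0.008] j [ 0.37  0.51 -0.2   1.3  -0.68  2.2 ] F [-0.4 -0.  -2.3] w 0.0593
rotvec tot [ 0.3  0.6 -0. ] n 1 per row [ 0.32  0.64 -0.02]
tcp goal [ 0.42 -0.05  0.  ] shift after rot, tool mm [-21.3  96.2  70.8]   shift in CURRENT axes [-20.4  95.8  71.5]
```

View pics/s3.png

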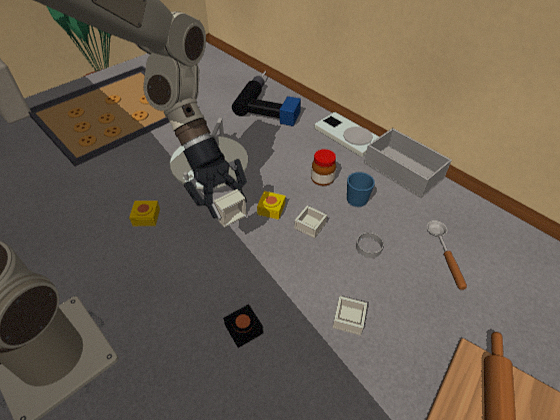

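View pics/w3.png

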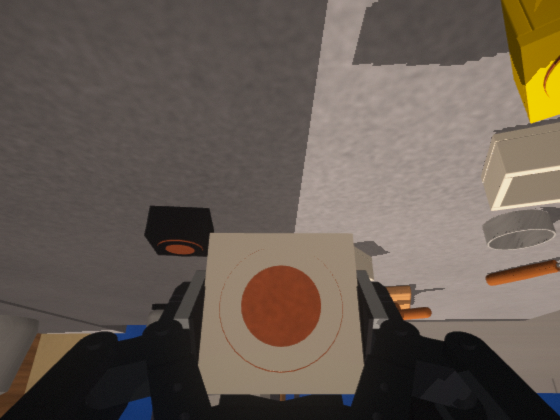

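```bash
python3 -m inch '0.3 0.6 0 -10 10 7 1;0 0 0 -11 25 17 1;0 0 0 0 25 17 1;0 0 0 0 15 10 1;0 0 0 0 6 4 1;0 0 0 0 0 0 1'
python3 - <<'E'
from h import *
st()
E
```

```text
clock: 10.42
eef_pos: [0.4224, -0.0523, 0.0267]
tool_rot: [0.922, -0.052, 0.026, -0.383]
ft_force: [0.5, 0.2, -1.2]
grip_width: 0.0596
t 10.43 tcp [ 0.4224 -0.0523  0.0267] jaw az -6.6 appr [-0.075 -0.701 -0.709] x [ 0.993 -0.116  0.009] j [ 0.35  0.6  -0.35  1.03 -0.69  2.18] F [ 0.5  0.2 -1.2] w 0.0596
```

```bash
python3 -m inch '0 0 0 0 3 3 1;0 0 0 0 2 2 1;0 0 0 0 1 1 1;0 0 0 0 1 1 1;0 0 0 0 0 0 1'
python3 - <<'E'
from h import *
st()
E
python3 -m inch '0 0 0 0 1 1 1;0 0 0 0 0 0 1'
```

```text
clock: 11.05
eef_pos: [0.4223, -0.0517, 0.0162]
tool_rot: [0.922, -0.051, 0.025, -0.383]
ft_force: [0.8, -0.2, -2.3]
grip_width: 0.0594
t 11.05 tcp [ 0.4223 -0.0517  0.0162] jaw az -6.5 appr [-0.075 -0.702 -0.708] x [ 0.993 -0.114  0.008] j [ 0.35  0.62 -0.35  1.01 -0.69  2.19] F [ 0.8 -0.2 -2.3] w 0.0594
clock: 11.3
eef_pos: [0.4225, -0.0517, 0.0152]
tool_rot: [0.922, -0.051, 0.026, -0.383]
ft_force: [-0.7, 1.8, 2.9]
grip_width: 0.0591
```

```bash
python3 -m inch '0 0 0 0 0.5 0.5 1;0 0 0 0 0 0 1';python3 -m inch '0 0 0 0 0.5 0.5 1;0 0 0 0 0 0 1'
python3 - <<'E'
from h import *
st();snap('side','s4.png');c=snap('top','t4.png')
E
```

```text
clock: 11.55
eef_pos: [0.4226, -0.0517, 0.0151]
tool_rot: [0.922, -0.051, 0.025, -0.382]
ft_force: [-1.8, 4.3, 6.7]
grip_width: 0.059
clock: 11.8
eef_pos: [0.4226, -0.0517, 0.0151]
tool_rot: [0.922, -0.05, 0.025, -0.382]
ft_force: [-1.8, 6.4, 12.5]
grip_width: 0.059
t 11.8 tcp [ 0.4226 -0.0517  0.0151] jaw az -6.4 appr [-0.074 -0.703 -0.707] x [ 0.994 -0.112  0.008] j [ 0.35  0.62 -0.35  1.01 -0.69  2.18] F [-1.8  6.4 12.5] w 0.059
```

View pics/s4.png

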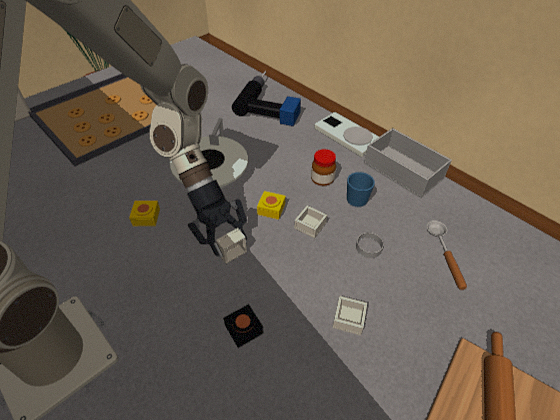

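```bash
python3 -m inch '0 0 0 0 -0.6 -0.6 1;0 0 0 0 0 0 0.2;0 0 0 0 0 0 0.1;0 0 0 0 0 0 0;0 0 0 0 0 0 0;0 0 0 0 -15 0 0;0 0 0 0 -40 0 0;0 0 0 0 -60 0 0;0 0 0 0 -40 -30 0;0 0 0 0 0 0 0'
python3 - <<'E'
from h import *
st();S=snap('side','s5.png');T=snap('top','t5.png');snap('wrist','w5.png')
cv2.imwrite('pics/s5c.png',cv2.resize(S['color'][200:290,190:290],None,fx=6,fy=6,interpolation=cv2.INTER_CUBIC))
cv2.imwrite('pics/t5c.png',cv2.resize(T['color'][220:310,240:340],None,fx=6,fy=6,interpolation=cv2.INTER_CUBIC))
E
```

```text
clock: 13.15
eef_pos: [0.4336, 0.0377, 0.148]
tool_rot: [0.921, -0.049, 0.028, -0.384]
ft_force: [0.4, -0.2, 0.1]
grip_width: 0.0853
t 13.15 tcp [0.4336 0.0377 0.148 ] jaw az -6.4 appr [-0.069 -0.7   -0.711] x [ 0.994 -0.112  0.014] j [ 0.5   0.52 -0.1   1.47 -0.62  2.36] F [ 0.4 -0.2  0.1] w 0.0853
```

View pics/s5c.png

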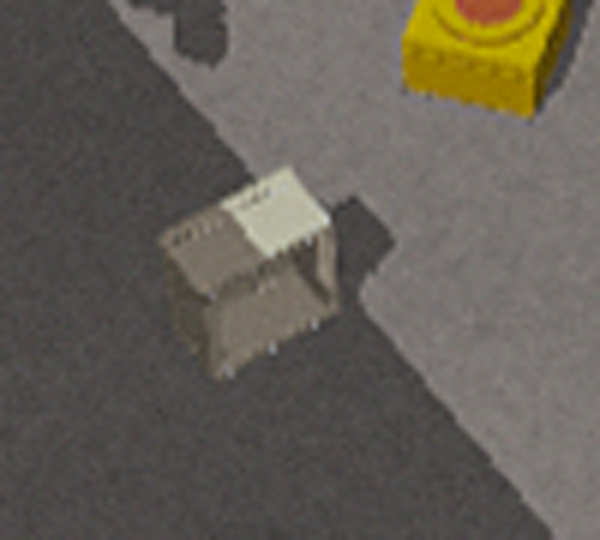

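View pics/t5c.png

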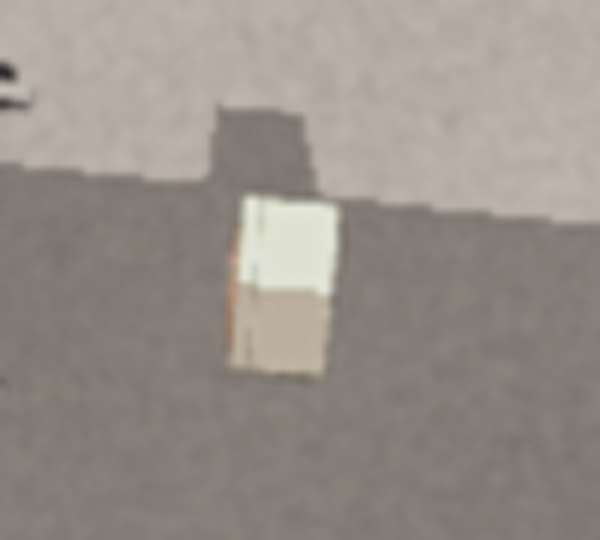

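View pics/w5.png

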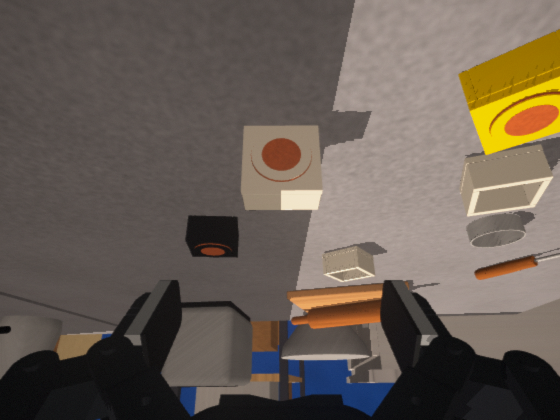

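Run:
```python
from h import *
T=snap('top')
w=np.array([ray(T,(240+x/6,220+y/6),.06)[:2] for x,y in [(245,197),(340,205),(327,375),(230,368)]])
d=np.roll(w,-1,0)-w;print(w.round(4),w.mean(0).round(4),np.hypot(*d.T).round(4),(np.degrees(np.arctan2(d[:,1],d[:,0]))).round(1))
st()
for ja,t in ((-6.4,45),(-6.4,55)): plan(Rt(ja,t),(0.42,-0.05,0.0),0)
```

```text
[[ 0.4538 -0.032 ]
 [ 0.4502 -0.0656]
 [ 0.3909 -0.0592]
 [ 0.3941 -0.0253]] [ 0.4223 -0.0455] [0.0338 0.0596 0.034  0.0601] [-96.2 173.9  84.6  -6.4]
t 13.35 tcp [0.4306 0.0353 0.1442] jaw az -6.6 appr [-0.077 -0.703 -0.708] x [ 0.993 -0.114  0.006] j [ 0.5   0.52 -0.1   1.47 -0.62  2.36] F [ 0.4 -0.4 -1.1] w 0.0854
rotvec tot [90.  -0.2  0.4] n 9 per row [10.   -0.02  0.04]
tcp goal [ 0.42 -0.05  0.  ] shift after rot, tool mm [  -1.    41.2 -162.8]   shift in CURRENT axes [ -1.6 162.8  41.1]
rotvec tot [100.   -0.2   0.4] n 10 per row [10.   -0.02  0.04]
tcp goal [ 0.42 -0.05  0.  ] shift after rot, tool mm [  -1.    12.4 -167.4]   shift in CURRENT axes [ -1.6 162.8  41.1]
```

```bash
python3 -m inch '10 0 0 0 0 0 0;10 0 0 0 0 0 0;10 0 0 0 0 0 0;10 0 0 0 0 0 0;10 0 0 0 0 0 0;10 0 0 0 0 0 0;10 0 0 0 0 0 0;10 0 0 0 0 0 0;10 0 0 0 0 0 0;0 0 0 0 0 0 0'
python3 - <<'E'
from h import *
st()
L=np.array([np.sin(np.radians(6.4)),np.cos(np.radians(6.4)),0])
c=np.array([.4225,-.044,.030])-.008*L
plan(Rt(-6.4,45),c+[0,0,.06]);plan(Rt(-6.4,45),c)
E
```

```text
clock: 14.6
eef_pos: [0.4296, 0.0343, 0.1419]
tool_rot: [-0.381, 0.023, -0.055, 0.923]
ft_force: [-0.1, 0.4, -0.4]
grip_width: 0.0853
t 14.6 tcp [0.4296 0.0343 0.1419] jaw az -6.9 appr [ 0.084  0.704 -0.705] x [ 0.993 -0.119 -0.001] j [-0.42  0.35 -0.36  1.14  0.74  1.16] F [-0.1  0.4 -0.4] w 0.0853
rotvec tot [-0.2 -0.4  0.3] n 1 per row [-0.18 -0.37  0.27]
tcp goal [ 0.4236 -0.0344  0.0723] shift after rot, tool mm [  1.6   0.5 -98. ]   shift in CURRENT axes [  2.3   0.2 -98. ]
rotvec tot [-0.2 -0.4  0.3] n 1 per row [-0.18 -0.37  0.27]
tcp goal [ 0.4236 -0.0344  0.0123] shift after rot, tool mm [   1.6   42.9 -140.4]   shift in CURRENT axes [   2.3   42.5 -140.5]
```

```bash
python3 -m inch '-0.2 -0.4 0.3 1.6 0 -40 0;0 0 0 0 0 -40 0;0 0 0 0 0 -18 0;0 0 0 0 0 0 0'
python3 - <<'E'
from h import *
st()
L=np.array([np.sin(np.radians(6.4)),np.cos(np.radians(6.4)),0])
c=np.array([.4225,-.044,.030])-.008*L
plan(Rt(-6.4,45),c);snap('wrist','w6.png')
E
```

```text
clock: 15.1
eef_pos: [0.4258, -0.033, 0.0757]
tool_rot: [-0.383, 0.017, -0.05, 0.922]
ft_force: [-1.1, 0.0, 0.6]
grip_width: 0.0856
t 15.1 tcp [ 0.4258 -0.033   0.0757] jaw az -6.1 appr [ 0.08   0.701 -0.708] x [ 0.994 -0.106  0.008] j [-0.55  0.51 -0.32  1.13  0.69  0.98] F [-1.1  0.   0.6] w 0.0856
rotvec tot [0.1 0.5 0.1] n 1 per row [0.09 0.54 0.08]
tcp goal [ 0.4236 -0.0344  0.0123] shift after rot, tool mm [ -2.1  43.7 -46. ]   shift in CURRENT axes [ -2.6  43.7 -45.9]
```

View pics/w6.png

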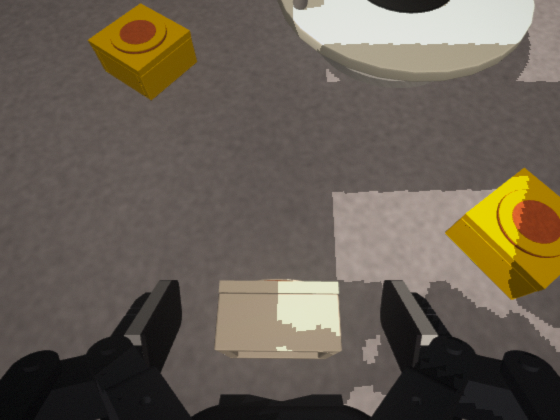

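```bash
python3 -m inch '0 0.3 0 -1 16 -17 0;0 0 0 0 16 -17 0;0 0 0 0 8 -8 0;0 0 0 0 4 -4 0;0 0 0 0 0 0 0;0 0 0 0 0 0 0.2;0 0 0 0 0 0 1;0 0 0 0 0 0 1;0 0 0 0 0 0 1;0 0 0 0 0 0 1'
python3 - <<'E'
from h import *
st()
E
```

```text
clock: 16.4
eef_pos: [0.4257, -0.035, 0.0131]
tool_rot: [-0.383, 0.018, -0.052, 0.922]
ft_force: [-1.3, -1.9, 6.3]
grip_width: 0.0593
t 16.4 tcp [ 0.4257 -0.035   0.0131] jaw az -6.3 appr [ 0.082  0.701 -0.708] x [ 0.994 -0.11   0.006] j [-0.55  0.62 -0.36  0.99  0.69  0.98] F [-1.3 -1.9  6.3] w 0.0593
```

```bash
python3 -m inch '0 0 0 0 -4 4 1;0 0 0 0 -12 12 1;0 0 0 0 -30 30 1;0 0 0 0 -24 24 1;0 0 0 0 0 0 1'; python3 -m inch '-10 0 0 0 0 0 1;-10 0 0 0 0 0 1;-10 0 0 0 0 0 1;-10 0 0 0 0 0 1;-10 0 0 0 0 0 1;-10 0 0 0 0 0 1;-10 0 0 0 0 0 1;-10 0 0 0 0 0 1;-10 0 0 0 0 0 1;0 0 0 0 0 0 1'
python3 - <<'E'
from h import *
st();plan(Rt(-6.4,-45),(.4257,-.05,.009),0)
snap('side','s7.png')
E
```

```text
clock: 17.02
eef_pos: [0.4261, -0.0352, 0.1131]
tool_rot: [-0.384, 0.016, -0.052, 0.922]
ft_force: [0.4, -0.1, -2.5]
grip_width: 0.0594
clock: 18.27
eef_pos: [0.4233, -0.0329, 0.1073]
tool_rot: [0.923, -0.049, 0.018, -0.38]
ft_force: [1.5, -0.3, -1.9]
grip_width: 0.0592
t 18.27 tcp [ 0.4233 -0.0329  0.1073] jaw az -6.0 appr [-0.077 -0.706 -0.704] x [ 0.994 -0.105 -0.004] j [ 0.39  0.5  -0.26  1.26 -0.68  2.22] F [ 1.5 -0.3 -1.9] w 0.0592
rotvec tot [0.2 0.4 0.1] n 1 per row [0.25 0.41 0.11]
tcp goal [ 0.4257 -0.05    0.009 ] shift after rot, tool mm [ 4.3 81.3 57.7]   shift in CURRENT axes [ 4.6 81.1 58. ]
```

View pics/s7.png

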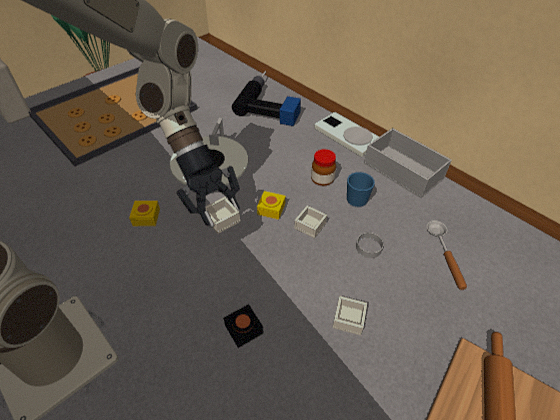

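```bash
python3 -m inch '0.2 0.4 0 4 30 20 1;0 0 0 0 26 18 1;0 0 0 0 14 10 1;0 0 0 0 4 3 1;0 0 0 0 0 0 1;0 0 0 0 0 0 1'
python3 - <<'E'
from h import *
st()
E
```

```text
clock: 19.08
eef_pos: [0.4285, -0.051, 0.024]
tool_rot: [0.922, -0.05, 0.028, -0.383]
ft_force: [-0.8, -0.4, -1.1]
grip_width: 0.0594
t 19.07 tcp [ 0.4285 -0.051   0.024 ] jaw az -6.6 appr [-0.072 -0.701 -0.709] x [ 0.993 -0.114  0.013] j [ 0.34  0.61 -0.33  1.03 -0.69  2.18] F [-0.8 -0.4 -1.1] w 0.0594
```

```bash
python3 -m inch '0 -0.5 0.5 0 3 3 1;0 0 0 0 2 2 1;0 0 0 0 1 1 1;0 0 0 0 1 1 1;0 0 0 0 0 0 1'
python3 - <<'E'
from h import *
st()
E
python3 -m inch '0 0 0 0 1 1 1;0 0 0 0 0 0 1'
```

```text
clock: 19.7
eef_pos: [0.4276, -0.0511, 0.0129]
tool_rot: [0.922, -0.053, 0.021, -0.383]
ft_force: [0.5, 0.1, -1.6]
grip_width: 0.0591
t 19.7 tcp [ 0.4276 -0.0511  0.0129] jaw az -6.5 appr [-0.082 -0.701 -0.708] x [ 0.994 -0.114 -0.002] j [ 0.34  0.63 -0.33  1.02 -0.69  2.18] F [ 0.5  0.1 -1.6] w 0.0591
clock: 19.95
eef_pos: [0.4277, -0.0511, 0.0116]
tool_rot: [0.922, -0.053, 0.021, -0.383]
ft_force: [0.2, 0.3, -1.7]
grip_width: 0.0594
```

```bash
python3 -m inch '0 0 0 0 0.7 0.7 1;0 0 0 0 0 0 1';python3 -m inch '0 0 0 0 0.7 0.7 1;0 0 0 0 0 0 1'; python3 -m inch '0 0 0 0 0.7 0.7 1;0 0 0 0 0 0 1'
```

```text
clock: 20.2
eef_pos: [0.4277, -0.0511, 0.0106]
tool_rot: [0.922, -0.053, 0.021, -0.383]
ft_force: [-0.5, 0.4, -1.1]
grip_width: 0.0596
clock: 20.45
eef_pos: [0.4278, -0.0511, 0.0102]
tool_rot: [0.922, -0.053, 0.021, -0.383]
ft_force: [-1.1, 3.2, 5.7]
grip_width: 0.0591
clock: 20.7
eef_pos: [0.4279, -0.0511, 0.0102]
tool_rot: [0.922, -0.052, 0.021, -0.382]
ft_force: [-3.7, 5.6, 11.5]
grip_width: 0.0596
```

```bash
python3 -m inch '0 0 0 0 -0.8 -0.8 1;0 0 0 0 0 0 0.2;0 0 0 0 0 0 0.1;0 0 0 0 0 0 0;0 0 0 0 0 0 0;0 0 0 0 -15 0 0;0 0 0 0 -40 0 0;0 0 0 0 -60 0 0;0 0 0 0 -20 -20 0;0 0 0 0 0 0 0'
python3 - <<'E'
from h import *
st();S=snap('side');T=snap('top','t8.png')
cv2.imwrite('pics/s8c.png',cv2.resize(S['color'][200:290,190:290],None,fx=6,fy=6,interpolation=cv2.INTER_CUBIC))
cv2.imwrite('pics/t8c.png',cv2.resize(T['color'][220:310,240:340],None,fx=6,fy=6,interpolation=cv2.INTER_CUBIC))
E
```

```text
clock: 21.95
eef_pos: [0.4386, 0.0306, 0.1211]
tool_rot: [0.922, -0.052, 0.023, -0.384]
ft_force: [-0.1, -0.8, -0.3]
grip_width: 0.0857
t 21.95 tcp [0.4386 0.0306 0.1211] jaw az -6.5 appr [-0.078 -0.7   -0.71 ] x [ 0.994 -0.113  0.002] j [ 0.48  0.55 -0.11  1.41 -0.62  2.34] F [-0.1 -0.8 -0.3] w 0.0857
```

View pics/s8c.png

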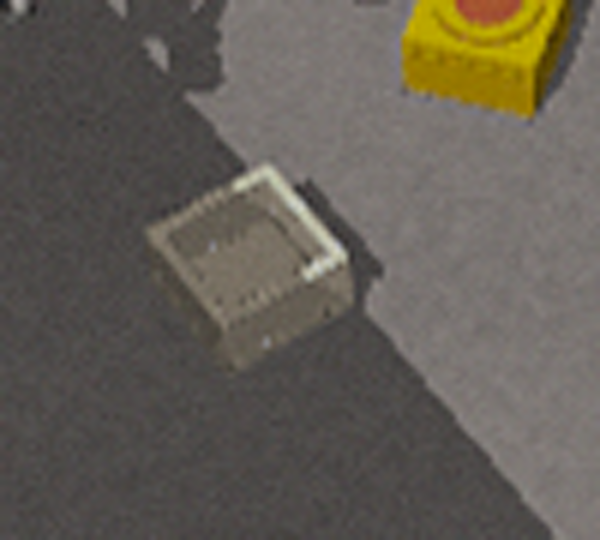

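View pics/t8c.png

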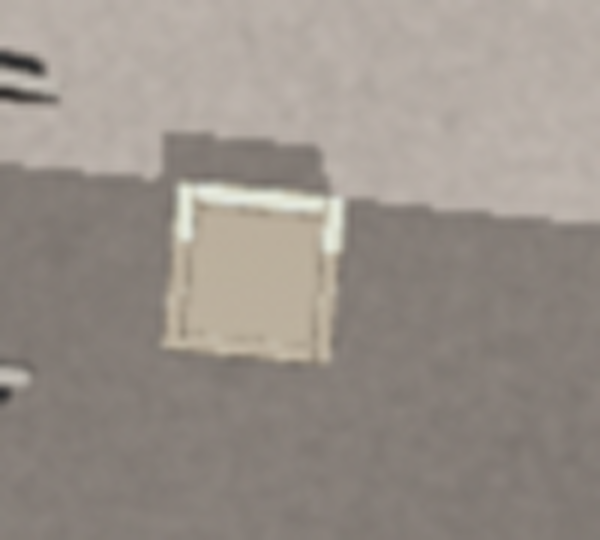

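Run:
```python
from h import *
T=snap('top')
w=np.array([ray(T,(240+x/6,220+y/6),.036)[:2] for x,y in [(178,184),(343,200),(330,362),(163,347)]])
d=np.roll(w,-1,0)-w;print(w.round(4),w.mean(0).round(4),np.hypot(*d.T).round(4),(np.degrees(np.arctan2(d[:,1],d[:,0]))).round(1))
st()
c=w.mean(0)
plan(Rt(-6.5,0),(*c,.08))
```

```text
[[ 0.4613 -0.0076]
 [ 0.4541 -0.0676]
 [ 0.396  -0.0611]
 [ 0.4028 -0.0011]] [ 0.4286 -0.0344] [0.0604 0.0584 0.0603 0.0589] [-96.9 173.7  83.6  -6.3]
t 22.1 tcp [0.4366 0.0291 0.1188] jaw az -6.6 appr [-0.083 -0.701 -0.708] x [ 0.993 -0.114 -0.003] j [ 0.48  0.56 -0.12  1.41 -0.62  2.34] F [ 0.8  0.2 -0.5] w 0.0852
rotvec tot [44.9  0.  -0.2] n 5 per row [ 8.99  0.   -0.04]
tcp goal [ 0.4286 -0.0344  0.055 ] shift after rot, tool mm [ -0.8  63.8 -63.9]   shift in CURRENT axes [-0.5 90.3 -0.2]
```

```bash
python3 -m inch '9 0 0 0 0 0 0;9 0 0 0 0 0 0;9 0 0 0 0 0 0;9 0 0 0 0 0 0;9 0 0 0 0 0 0;0 0 0 0 0 -30 0;0 0 0 0 0 -34 0;0 0 0 0 30 0 0;0 0 0 0 0 0 0'
python3 - <<'E'
from h import *
st();plan(Rt(-6.5,0),(.429,-.0343,.004),0);snap('wrist','w9.png')
E
```

```text
clock: 23.22
eef_pos: [0.4265, -0.0346, 0.0868]
tool_rot: [-0.705, 0.044, -0.038, 0.707]
ft_force: [-0.6, 0.2, -0.2]
grip_width: 0.0856
t 23.23 tcp [ 0.4265 -0.0346  0.0868] jaw az -6.6 appr [-0.009  0.003 -1.   ] x [ 0.993 -0.116 -0.009] j [-0.08  0.23 -0.41  0.94  0.    1.6 ] F [-0.6  0.2 -0.2] w 0.0856
rotvec tot [-0.1 -0.1 -0.5] n 1 per row [-0.08 -0.15 -0.54]
tcp goal [ 0.429  -0.0343  0.004 ] shift after rot, tool mm [ 2.4 82.8  0.6]   shift in CURRENT axes [ 3.2 82.8  0.4]
```

View pics/w9.png

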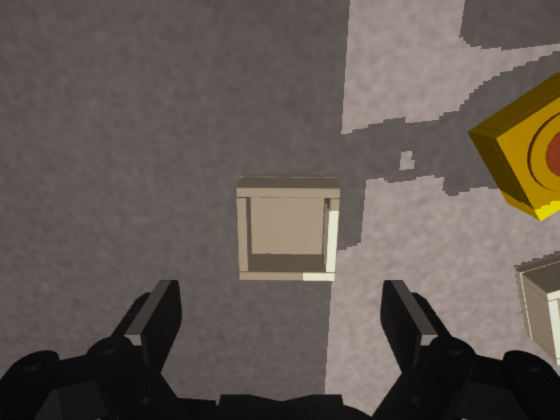

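```bash
python3 -m inch '0 0 -0.5 2.5 30 0.5 0;0 0 0 0 30 0 0;0 0 0 0 15 0 0;0 0 0 0 6 0 0;0 0 0 0 0 0 0;0 0 0 0 0 0 0.2;0 0 0 0 0 0 1;0 0 0 0 0 0 1;0 0 0 0 0 0 1;0 0 0 0 0 0 1'
python3 - <<'E'
from h import *
st()
E
```

```text
clock: 24.52
eef_pos: [0.433, -0.0337, 0.0095]
tool_rot: [-0.705, 0.037, -0.043, 0.707]
ft_force: [-2.0, 0.3, 5.0]
grip_width: 0.0588
t 24.52 tcp [ 0.433  -0.0337  0.0095] jaw az -6.5 appr [ 0.008  0.001 -1.   ] x [ 0.993 -0.114  0.008] j [-0.08  0.35 -0.51  0.71  0.    1.61] F [-2.   0.3  5. ] w 0.0588
```

```bash
python3 -m inch '0 0 0 0 -6 0 1;0 0 0 0 -20 0 1;0 0 0 0 -45 0 1;0 0 0 0 -45 0 1;0 10.4 0 0 0 0 1;0 10.4 0 0 0 0 1;0 10.4 0 0 0 0 1;0 10.3 0 0 0 0 1;0 0 0 0 0 0 1'
python3 - <<'E'
from h import *
st();plan(Rt(-48,0),(.5585,.226,.125),0);snap('wrist','w10.png')
E
```

```text
clock: 25.65
eef_pos: [0.4318, -0.0338, 0.1247]
tool_rot: [-0.645, 0.285, -0.289, 0.648]
ft_force: [-0.6, 0.3, -2.0]
grip_width: 0.059
t 25.65 tcp [ 0.4318 -0.0338  0.1247] jaw az -47.9 appr [ 0.007  0.001 -1.   ] x [ 0.67  -0.742  0.004] j [-0.08  0.19 -0.36  1.02  0.    2.33] F [-0.6  0.3 -2. ] w 0.059
rotvec tot [-0.3  0.1  0.2] n 1 per row [-0.34  0.08  0.23]
tcp goal [0.5585 0.226  0.125 ] shift after rot, tool mm [-108.3   -0.3  268. ]   shift in CURRENT axes [-107.9    0.9  268.2]
```

```bash
python3 -m inch '-0.3 0 0.2 -10 0 24 1;0 0 0 -20 0 50 1;0 0 0 -20 0 50 1;0 0 0 -20 0 50 1;0 0 0 -20 0 50 1;0 0 0 -12 0 30 1;0 0 0 -6 0 14 1;0 0 0 0 0 0 1;0 0 0 0 0 0 1'
python3 - <<'E'
from h import *
st();plan(Rt(-48,0),(.5585,.226,.0625),0);snap('side','s11.png');snap('top','t11.png');snap('wrist','w11.png')
E
```

```text
clock: 26.82
eef_pos: [0.5583, 0.2242, 0.1245]
tool_rot: [0.646, -0.288, 0.288, -0.645]
ft_force: [-0.6, -0.2, -3.3]
grip_width: 0.0587
t 26.82 tcp [0.5583 0.2242 0.1245] jaw az -48.1 appr [-0.    -0.001 -1.   ] x [ 0.668 -0.744  0.   ] j [ 0.38  0.5   0.11  1.18 -0.    2.79] F [-0.6 -0.2 -3.3] w 0.0587
rotvec tot [ 0.1 -0.1  0. ] n 1 per row [ 0.05 -0.08  0.02]
tcp goal [0.5585 0.226  0.0625] shift after rot, tool mm [-1.2 62.   1.3]   shift in CURRENT axes [-1.2 62.   1.4]
```

View pics/s11.png

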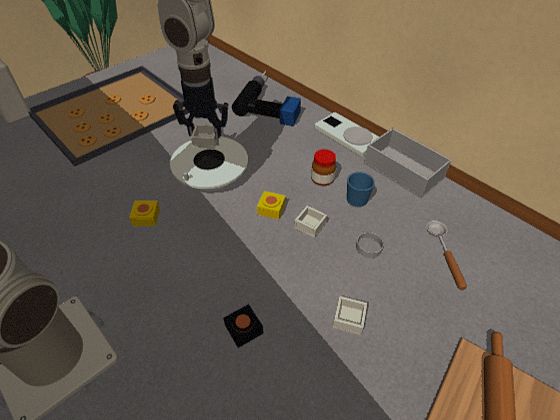

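View pics/w11.png

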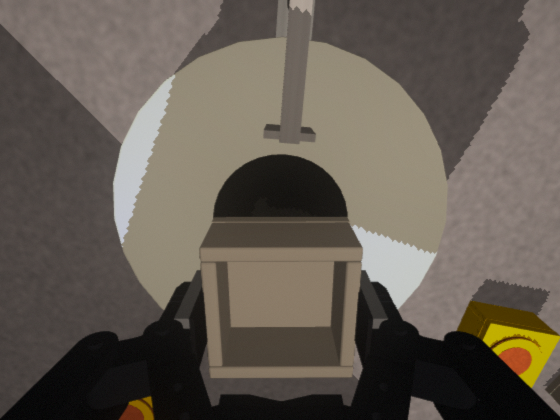

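```bash
python3 -m inch '0 0 0 -1 20 1 1;0 0 0 0 16 0.5 1;0 0 0 0 8 0 1;0 0 0 0 4 0 1;0 0 0 0 0 0 1;0 0 0 0 0 0 1'
python3 - <<'E'
from h import *
st();S=snap('side');T=snap('top')
cv2.imwrite('pics/s12.png',cv2.resize(S['color'][110:195,160:260],None,fx=7,fy=7,interpolation=cv2.INTER_CUBIC))
E
```

```text
clock: 27.72
eef_pos: [0.5599, 0.2276, 0.0773]
tool_rot: [-0.645, 0.287, -0.288, 0.646]
ft_force: [-0.5, 0.4, -1.5]
grip_width: 0.0592
t 27.73 tcp [0.5599 0.2276 0.0773] jaw az -48.0 appr [ 0.002  0.001 -1.   ] x [ 0.669 -0.744  0.001] j [ 0.39  0.55  0.05  1.07 -0.    2.8 ] F [-0.5  0.4 -1.5] w 0.0592
```

View pics/s12.png

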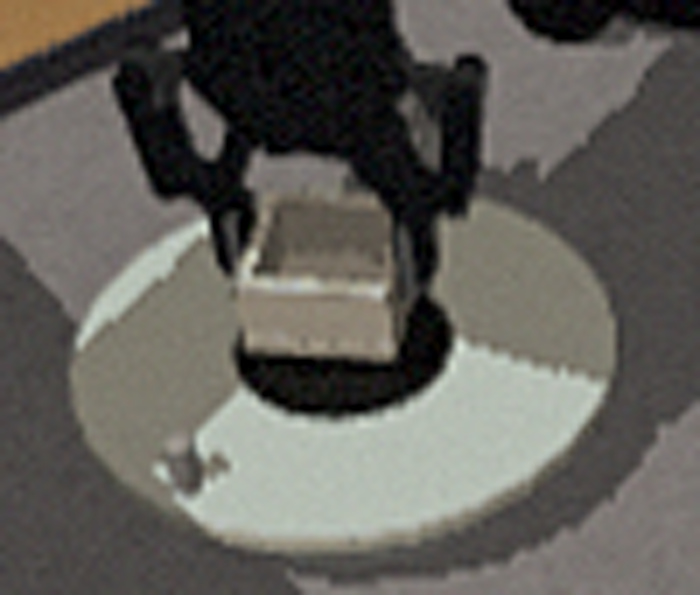

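```bash
python3 -m inch '0 0 0 0 5 -1 1;0 0 0 0 4 -1 1;0 0 0 0 2 0 1;0 0 0 0 1 0 1;0 0 0 0 0 0 1';python3 -m inch '0 0 0 0 1 0 1;0 0 0 0 0 0 1';python3 -m inch '0 0 0 0 1 0 1;0 0 0 0 0 0 1'
```

```text
clock: 28.45
eef_pos: [0.558, 0.2261, 0.0646]
tool_rot: [-0.646, 0.288, -0.288, 0.646]
ft_force: [0.8, 0.5, -2.7]
grip_width: 0.0588
clock: 28.7
eef_pos: [0.558, 0.2261, 0.0637]
tool_rot: [-0.646, 0.288, -0.288, 0.646]
ft_force: [-0.1, -0.6, -1.8]
grip_width: 0.0589
clock: 28.95
eef_pos: [0.5579, 0.2261, 0.0626]
tool_rot: [-0.646, 0.288, -0.288, 0.646]
ft_force: [-0.9, 0.5, -1.4]
grip_width: 0.0591
```

```bash
python3 -m inch '0 0 0 0 0.7 0 1;0 0 0 0 0 0 1';python3 -m inch '0 0 0 0 0.7 0 1;0 0 0 0 0 0 1';python3 -m inch '0 0 0 0 0.5 0 1;0 0 0 0 0 0 1'
```

```text
clock: 29.2
eef_pos: [0.5579, 0.2261, 0.0619]
tool_rot: [-0.646, 0.288, -0.288, 0.646]
ft_force: [-0.2, 0.3, -2.1]
grip_width: 0.0588
clock: 29.45
eef_pos: [0.5582, 0.2262, 0.0617]
tool_rot: [-0.646, 0.287, -0.288, 0.646]
ft_force: [-1.4, 0.4, 0.7]
grip_width: 0.0593
clock: 29.7
eef_pos: [0.5582, 0.2262, 0.0616]
tool_rot: [-0.645, 0.287, -0.288, 0.646]
ft_force: [-3.0, -0.6, 5.1]
grip_width: 0.0589
```

```bash
python3 -m inch '0 0 0 0 -0.5 0 1;0 0 0 0 0 0 0.2;0 0 0 0 0 0 0.1;0 0 0 0 0 0 0;0 0 0 0 0 0 0;0 0 0 0 -6 0 0;0 0 0 0 -20 0 0;0 0 0 0 -50 0 0;0 0 0 0 -50 0 0;0 0 0 0 0 0 1'
python3 - <<'E'
from h import *
st();S=snap('side');T=snap('top','t13.png')
cv2.imwrite('pics/s13.png',cv2.resize(S['color'][110:195,160:260],None,fx=7,fy=7,interpolation=cv2.INTER_CUBIC))
cv2.imwrite('pics/t13c.png',cv2.resize(T['color'][135:265,100:225],None,fx=4.5,fy=4.5,interpolation=cv2.INTER_CUBIC))
E
```

```text
clock: 30.95
eef_pos: [0.561, 0.2273, 0.1934]
tool_rot: [-0.643, 0.285, -0.291, 0.649]
ft_force: [0.4, -0.1, 0.0]
grip_width: 0.0698
t 30.95 tcp [0.561  0.2273 0.1934] jaw az -48.0 appr [ 0.011  0.004 -1.   ] x [ 0.669 -0.744  0.004] j [ 0.39  0.46  0.22  1.32 -0.    2.79] F [ 0.4 -0.1  0. ] w 0.0698
```

View pics/s13.png

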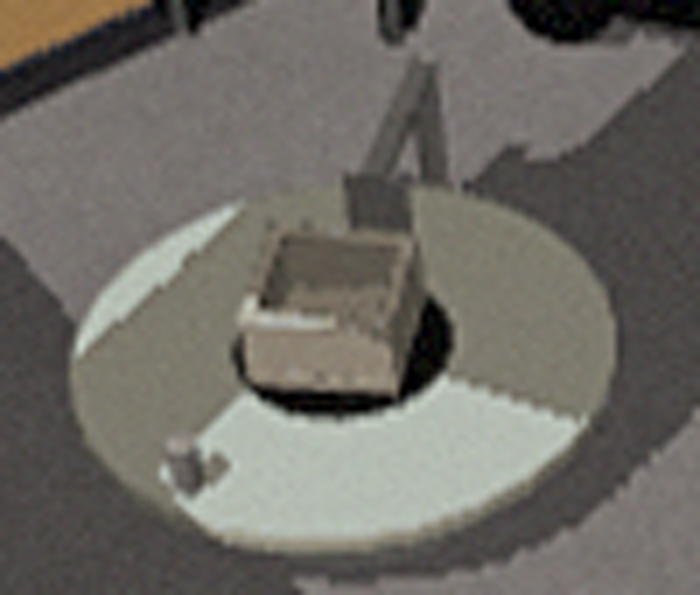

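View pics/t13c.png

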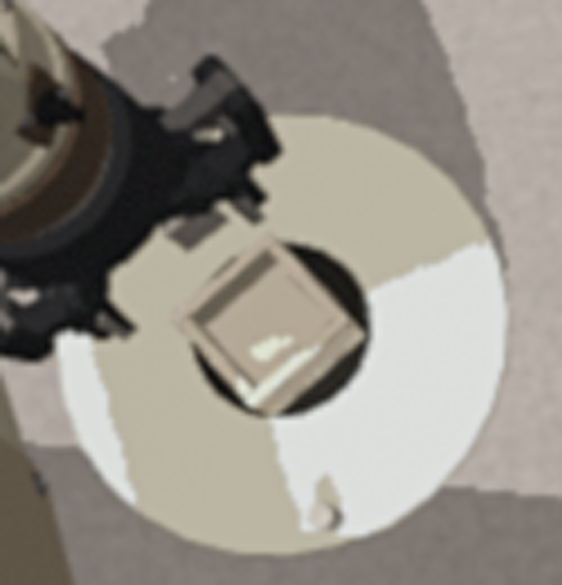

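Run:
```python
from h import *
T=snap('top');S=snap('side')
def box(c,ctr,yaw):
    im=cv2.resize(c['color'],None,fx=6,fy=6,interpolation=cv2.INTER_CUBIC)
    a=np.radians(yaw+45+90*np.arange(4));r=.03*2**.5
    for z,col in ((.088,(0,0,255)),(.055,(0,255,0))):
        P=np.c_[ctr[0]+r*np.cos(a),ctr[1]+r*np.sin(a),z+0*a]
        cv2.polylines(im,[((proj(c,P)+.5)*6).astype(np.int32)],True,col,1)
    b=np.radians(np.arange(0,360,5));P=np.c_[.5585+.044*np.cos(b),.226+.044*np.sin(b),.052+0*b]
    cv2.polylines(im,[((proj(c,P)+.5)*6).astype(np.int32)],True,(255,0,255),1)
    return im
i1=box(T,(.5582,.2262),-48)[170*6:245*6,115*6:205*6];i2=box(S,(.5582,.2262),-48)[130*6:185*6,180*6:245*6]
cv2.imwrite('pics/ov1.png',i1);cv2.imwrite('pics/ov2.png',cv2.resize(i2,None,fx=1.5,fy=1.5))
pk=bot.spot_point('peg','top')[:1];print([(ray(T,r['point'],.062),r['conf']) for r in pk])
pk=bot.spot_point('peg','side')[:1];print([(ray(S,r['point'],.062),r['conf']) for r in pk])
```

```text
[(array([0.46673485, 0.19307868, 0.062     ]), 0.95)]
[(array([0.47108403, 0.20674802, 0.062     ]), 0.82)]
```

View pics/ov1.png

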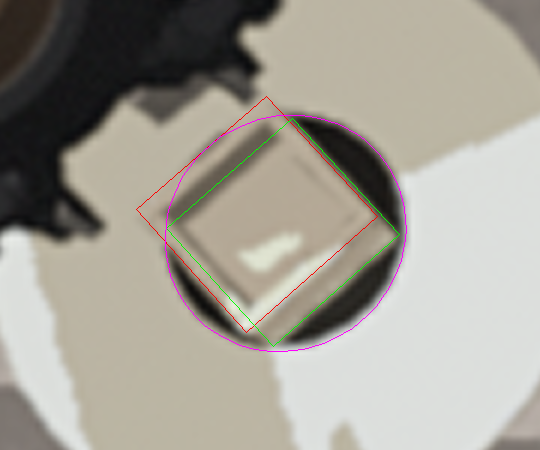

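View pics/ov2.png

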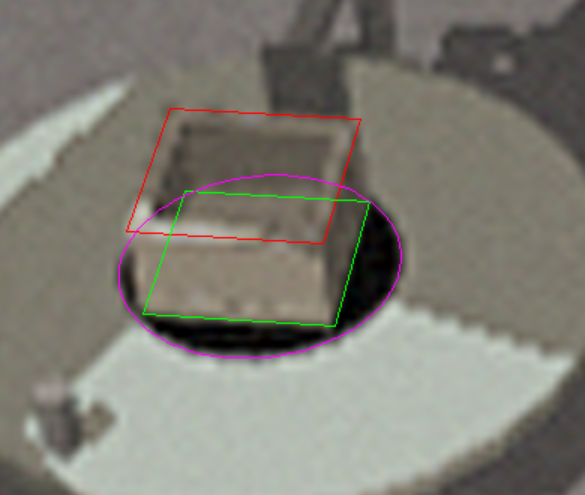

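Run:
```python
from h import *
T=snap('top');S=snap('side')
for r_ in (150,195,200,205):
    pass
def peg(c,az,s,x0,y0,x1,y1):
    im=cv2.resize(c['color'],None,fx=s,fy=s,interpolation=cv2.INTER_CUBIC)
    for a,col in az:
        ctr=np.array([.5585+.097*np.cos(np.radians(a)),.226+.097*np.sin(np.radians(a))])
        b=np.radians(np.arange(0,360,15))
        for z in (.05,.074):
            P=np.c_[ctr[0]+.006*np.cos(b),ctr[1]+.006*np.sin(b),z+0*b]
            cv2.polylines(im,[((proj(c,P)+.5)*s).astype(np.int32)],True,col,1)
    return im[y0*s:y1*s,x0*s:x1*s]
az=[(193,(0,0,255)),(198,(0,255,0))]
a=peg(T,az,14,150,230,195,265);b=peg(S,az,14,165,155,210,190)
cv2.imwrite('pics/peg.png',np.vstack([a,b])[:980]) ; print(a.shape)
cv2.imwrite('pics/peg.png',cv2.resize(np.hstack([a,b]),None,fx=.62,fy=.62))
```

```text
(490, 630, 3)
```

View pics/peg.png

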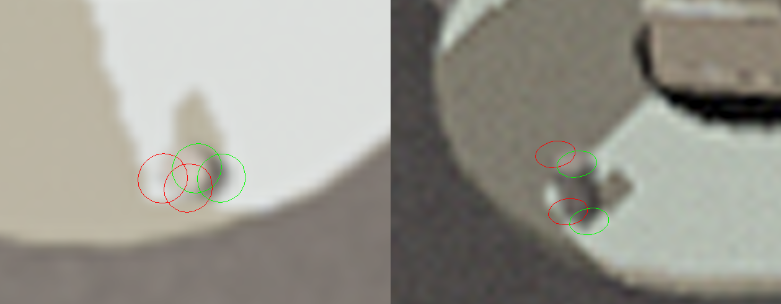

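Run:
```python
from h import *
st();plan(Rt(-48,0),(.4406,.2187,.061),0)
```

```text
t 31.35 tcp [0.5572 0.2258 0.1858] jaw az -48.0 appr [-0.002 -0.001 -1.   ] x [ 0.669 -0.744 -0.   ] j [ 0.39  0.47  0.21  1.32 -0.    2.79] F [-0.4 -0.6  0. ] w 0.0087
rotvec tot [ 0.1 -0.  -0. ] n 1 per row [ 0.12 -0.04 -0.03]
tcp goal [0.4406 0.2187 0.061 ] shift after rot, tool mm [-72.7 124.8 -91.4]   shift in CURRENT axes [-72.6 125.  -91.2]
```

```bash
python3 -m inch '0 0 0 -24 0 -30 1;0 0 0 -30 0 -38 1;0 0 0 -19 0 -23 1;0 0 0 0 40 0 1;0 0 0 0 50 0 1;0 0 0 0 24 0 1;0 0 0 0 8 0 1;0 0 0 0 0 0 1'
python3 - <<'E'
from h import *
st();plan(Rt(-48,0),(.4406,.2187,.061),0)
S=snap('side')
cv2.imwrite('pics/s14.png',cv2.resize(S['color'][110:195,150:260],None,fx=7,fy=7,interpolation=cv2.INTER_CUBIC))
T=snap('top');cv2.imwrite('pics/t14.png',cv2.resize(T['color'][150:280,100:225],None,fx=4.5,fy=4.5,interpolation=cv2.INTER_CUBIC))
E
```

```text
clock: 32.35
eef_pos: [0.4414, 0.2195, 0.065]
tool_rot: [0.646, -0.288, 0.288, -0.646]
ft_force: [-0.0, 0.4, 0.2]
grip_width: -0.0001
t 32.35 tcp [0.4414 0.2195 0.065 ] jaw az -48.0 appr [ 0. -0. -1.] x [ 0.669 -0.744  0.   ] j [ 0.46  0.37 -0.28  0.92 -0.    2.87] F [-0.   0.4  0.2] w -0.0001
rotvec tot [ 0. -0.  0.] n 1 per row [ 0.01 -0.04  0.01]
tcp goal [0.4406 0.2187 0.061 ] shift after rot, tool mm [ 0.   4.  -1.2]   shift in CURRENT axes [ 0.   4.  -1.2]
```

View pics/s14.png

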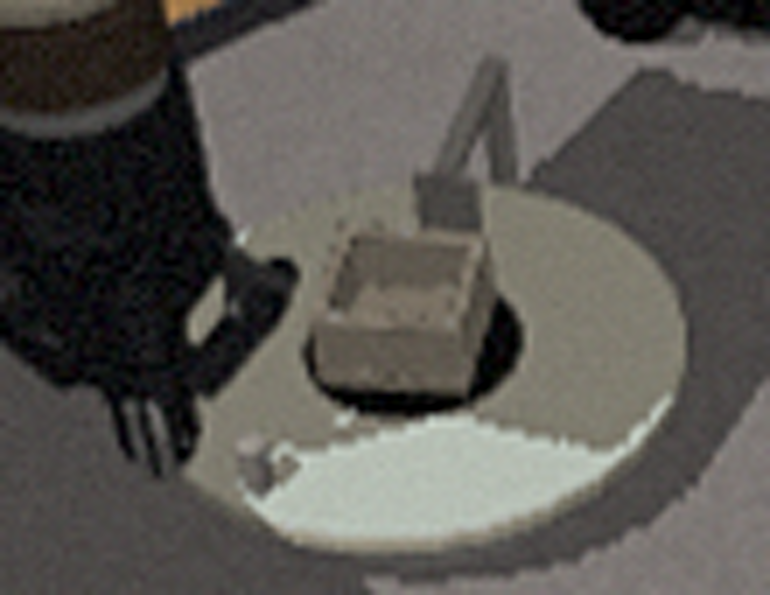

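View pics/t14.png

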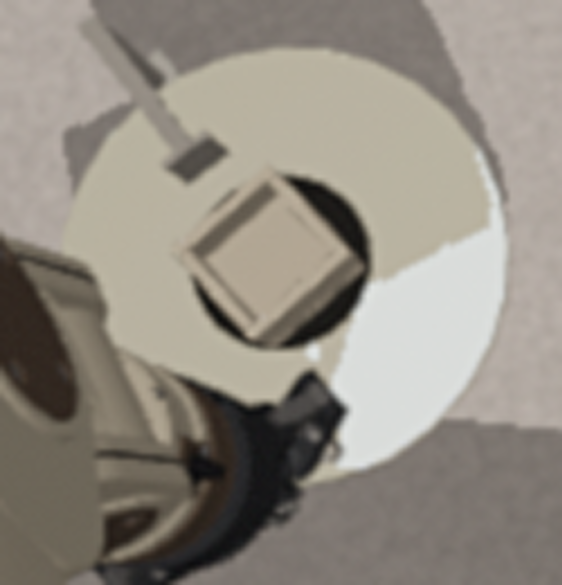

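```bash
python3 -m inch '0 0 0 0 4 -1 1;0 0 0 0 0 0 1;0 0 0 6 0 0 1;0 0 0 12 0 -1 1;0 0 0 22 0 -1 1;0 0 0 34 0 4 1;0 0 0 48 0 13 1;0 0 0 15 -15 0 1;0 0 0 0 -50 -10 1;0 0 0 0 -50 -10 1'
python3 - <<'E'
from h import *
st()
T=snap('top');cv2.imwrite('pics/t15.png',cv2.resize(T['color'][130:280,90:235],None,fx=4,fy=4,interpolation=cv2.INTER_CUBIC))
S=snap('side');cv2.imwrite('pics/s15.png',cv2.resize(S['color'][110:195,150:260],None,fx=7,fy=7,interpolation=cv2.INTER_CUBIC))
E
```

```text
clock: 33.7
eef_pos: [0.5286, 0.1121, 0.1768]
tool_rot: [0.646, -0.288, 0.288, -0.645]
ft_force: [0.5, 0.2, 1.0]
grip_width: 0.0002
t 33.7 tcp [0.5286 0.1121 0.1768] jaw az -48.1 appr [-0.001 -0.001 -1.   ] x [ 0.668 -0.745  0.   ] j [ 0.21  0.35  0.01  1.23 -0.    2.62] F [0.5 0.2 1. ] w 0.0002
```

View pics/t15.png

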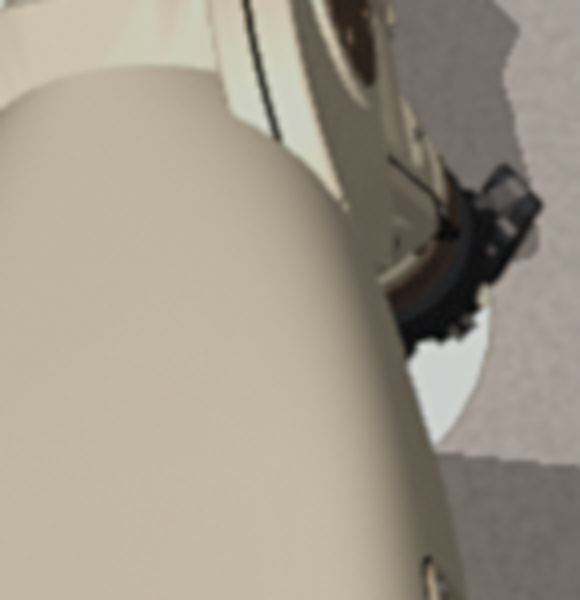

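View pics/s15.png

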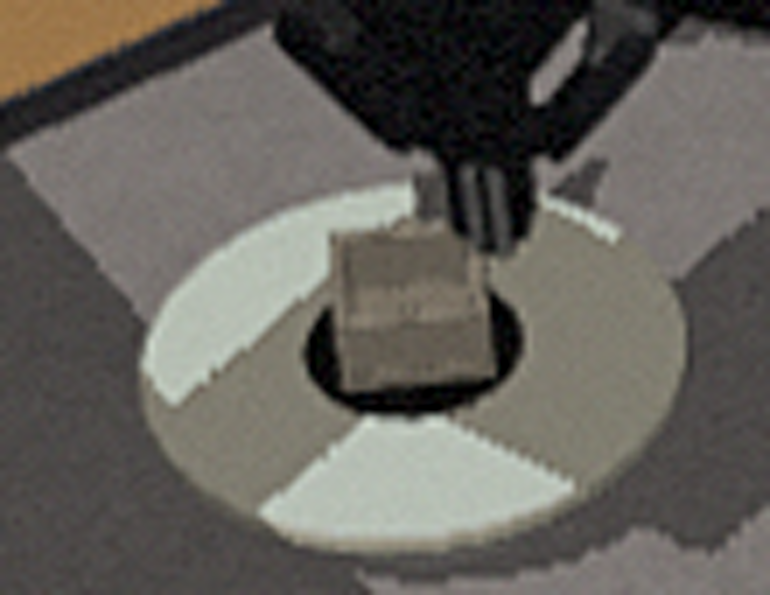

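```bash
cat > trk.py <<'E'
from h import *
import sys
S=snap('side');r=bot.spot_point('peg','side')
out=[]
for q in r[:2]:
    p=ray(S,q['point'],.062)-[.5585,.226,0];out.append((round(float(np.degrees(np.arctan2(p[1],p[0])))%360),round(float(np.hypot(p[0],p[1])),3),round(q['conf'],2)))
print(round(float(bot.get_obs()['clock']),2),out)
cv2.imwrite('pics/'+sys.argv[1],cv2.resize(S['color'][110:195,150:260],None,fx=5,fy=5,interpolation=cv2.INTER_CUBIC))
E
python3 -m inch '0 0 0 0 0 -50 1;0 0 0 0 0 -50 1' | head -1; python3 trk.py k1.png
python3 -m inch '0 0 0 0 0 -50 1;0 0 0 0 0 0 1' | head -1; python3 trk.py k2.png
python3 -m inch '0 0 0 0 0 0 1;0 0 0 0 0 0 1' | head -1; python3 trk.py k3.png
python3 -m inch '0 0 0 0 0 0 1;0 0 0 0 0 0 1' | head -1; python3 trk.py k4.png
python3 -m inch '0 0 0 0 0 0 1;0 0 0 0 0 0 1' | head -1; python3 trk.py k5.png
python3 -m inch '0 0 0 0 0 0 1;0 0 0 0 0 0 1' | head -1; python3 trk.py k6.png
cd pics; python3 -c "
import cv2,numpy as np
i=[cv2.resize(cv2.imread(f'k{j}.png'),(260,200)) for j in range(1,7)]
cv2.imwrite('k.png',np.vstack([np.hstack(i[:3]),np.hstack(i[3:])]))"
```

```text
clock: 34.05
34.15 [(118, 0.095, 0.95), (279, 0.515, 0.58)]
clock: 34.4
34.5 [(201, 0.098, 0.72)]
clock: 34.75
34.85 [(299, 0.095, 0.71)]
clock: 35.1
35.2 [(9, 0.098, 0.87)]
clock: 35.45
35.55 [(276, 0.363, 0.25)]
clock: 35.8
35.9 [(160, 0.089, 0.9)]
```

View pics/k.png

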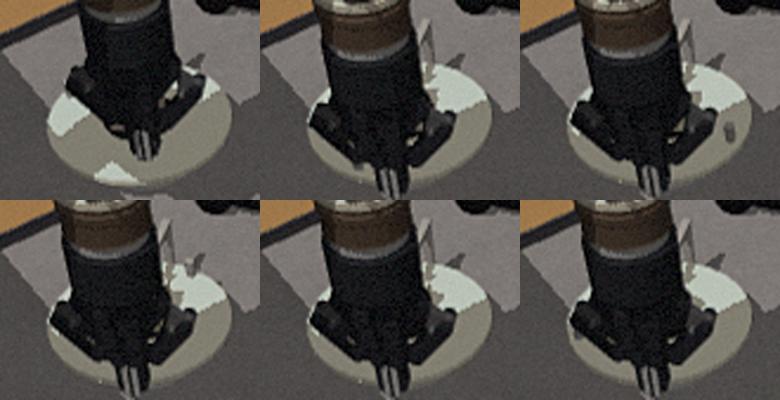

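```bash
python3 -m inch '0 0 0 -50 0 0 1;0 0 0 -50 -20 0 1;0 0 0 -50 -20 0 1;0 0 0 0 0 0 1' | head -2; python3 trk.py k7.png
python3 -m inch '0 0 0 0 0 0 1;0 0 0 0 0 0 1;0 0 0 0 0 0 1;0 0 0 0 0 0 1' | head -1; python3 trk.py k8.png
```

```text
clock: 36.4
eef_pos: [0.3158, 0.1269, 0.2175]
36.5 [(273, 0.098, 0.67)]
clock: 37.0
37.1 [(15, 0.112, 0.78)]
```

View pics/k8.png

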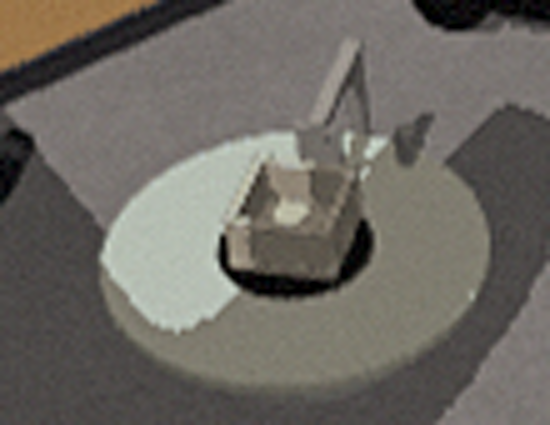

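```bash
Z='x'; python3 -m inch '0 0 0 0 0 0 1;0 0 0 0 0 0 1;0 0 0 0 0 0 1;0 0 0 0 0 0 1;0 0 0 0 0 0 1;0 0 0 0 0 0 1;0 0 0 0 0 0 1;0 0 0 0 0 0 1;0 0 0 0 0 0 1;0 0 0 0 0 0 1;0 0 0 0 0 0 1;0 0 0 0 0 0 1' | head -1; python3 -m inch '0 0 0 0 0 0 1;0 0 0 0 0 0 1;0 0 0 0 0 0 1;0 0 0 0 0 0 1;0 0 0 0 0 0 1;0 0 0 0 0 0 1;0 0 0 0 0 0 1;0 0 0 0 0 0 1;0 0 0 0 0 0 1;0 0 0 0 0 0 1;0 0 0 0 0 0 1;0 0 0 0 0 0 1' | head -1; python3 trk.py k9.png;python3 trk.py k10.png;python3 -m inch '0 0 0 0 0 0 1;0 0 0 0 0 0 1;0 0 0 0 0 0 1' | head -1; python3 trk.py k11.png; python3 -m inch '0 0 0 0 0 0 1;0 0 0 0 0 0 1;0 0 0 0 0 0 1;0 0 0 0 0 0 1;0 0 0 0 0 0 1;0 0 0 0 0 0 1;0 0 0 0 0 0 1;0 0 0 0 0 0 1;0 0 0 0 0 0 1;0 0 0 0 0 0 1;0 0 0 0 0 0 1;0 0 0 0 0 0 1' | head -1; python3 trk.py k12.png;python3 trk.py k13.png; python3 -m inch '0 0 0 0 0 0 1;0 0 0 0 0 0 1;0 0 0 0 0 0 1' | head -1; python3 trk.py k14.png
```

```text
clock: 38.6
clock: 40.1
40.2 [(1, 0.109, 0.9), (275, 0.364, 0.17)]
40.3 [(2, 0.102, 0.97), (346, 0.008, 0.44)]
clock: 40.67
40.77 [(29, 0.109, 0.91)]
clock: 42.28
42.38 [(91, 0.103, 0.59)]
42.48 [(90, 0.11, 0.8)]
clock: 42.85
42.95 [(100, 0.115, 0.97)]
```

View pics/k14.png

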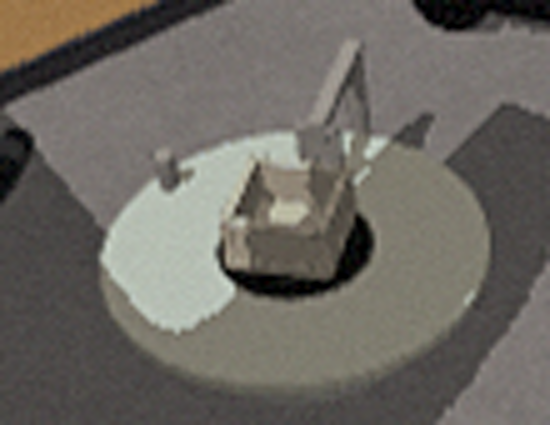

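```bash
python3 -m inch '0 0 0 0 0 0 1;0 0 0 0 0 0 1;0 0 0 0 0 0 1;0 0 0 0 0 0 1;0 0 0 0 0 0 1;0 0 0 0 0 0 1;0 0 0 0 0 0 1;0 0 0 0 0 0 1;0 0 0 0 0 0 1;0 0 0 0 0 0 1;0 0 0 0 0 0 1;0 0 0 0 0 0 1' | head -1; python3 trk.py k15.png; python3 -m inch '0 0 0 0 0 0 1;0 0 0 0 0 0 1;0 0 0 0 0 0 1;0 0 0 0 0 0 1' | head -1; python3 trk.py k16.png; python3 -c "
from h import *
snap('top','t16.png');snap('side','s16.png')"
```

```text
clock: 44.45
44.55 [(105, 0.104, 0.91)]
clock: 45.05
45.15 [(106, 0.104, 0.61)]
```

View pics/t16.png

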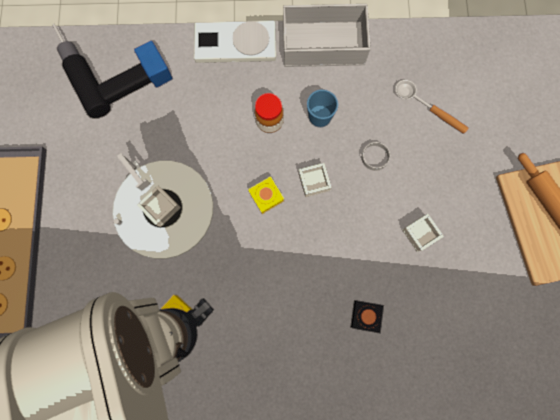

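View pics/s16.png

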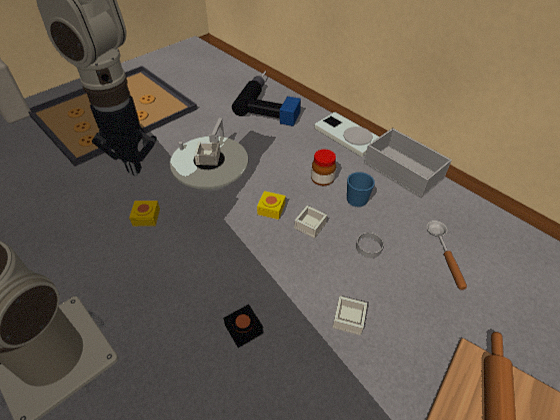

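The dish is upright on the pad at about (208,152) in the side view. The peg has stopped at (181,146). All the bystander objects are where they started, and the arm is clear.

```bash
python3 -c "
from workcell import bot
print(bot.job_done())"
```

```text
the job is handed in; nothing more can be done
None
```

The job is handed in at about 45 s on the clock: the dish is the right way up in the middle of the turntable, and the turntable ran freely after the flick.

**What I did:** I turned the dish over in two quarter turns, setting it down on its side in between. I then regripped it from above and set it on the rubber pad. Each time it was lowered slowly until the force reading showed contact, then released; contact forces were about 5 to 13 N. With the fingers shut, I flicked the peg counter-clockwise and lifted away.

**Last checks:**
- **Turning:** following the peg in the side camera, the platter made about 3.7 turns in total. That count bridges gaps of up to 3 s between pictures. The peg angle changed only about 1° over the last 0.6 s, so it had all but stopped when I handed in.
- **Dish position:** before the flick, overlays in both camera views put the dish within about 1–2 mm of the pad's centre. In the pictures after the spin it was still upright on the pad and clear of the scraper, though I checked this by eye and did not measure it again.
- **Everything else:** the scraper, jam jar, blue pot, cutter and other dishes look unmoved. One yellow look-alike is partly hidden by the arm in the last top view, but looks unmoved in the side view.

**Disagreements:** the detector gave peg positions about 14 mm apart from the top and side views before the flick. I used a drawn overlay to place it instead, and the push worked. Some of the peg readings during the spin were also a few millimetres off its true radius.

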